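Set up the kitchen tablet on its stand

TASK

Set up the tablet for cooking: first swing the folded support leg behind the tablet stand right out until it hits its stop, so that the stand cannot tip back, without shoving the stand out of its place. Then lift the tablet out of its wooden charging dock and set it gently on the stand, tall way up and with its screen facing the front, standing in the middle of the ledge and leaning back against the plate. Leave the bowl and the mug where they are.

Things in the scene. Friction and masses are not known exactly. Their poses are not given: they have to be found in the camera images.
- stand: loose tablet stand of bent aluminium, 0.95 kg. Origin on the worktop under the foot of its back plate, centred; x to its back, y to its left seen from the front, z up. Base x -75 to +9 mm, 130 wide. Back plate 130 wide, leaning back 25 degrees from the origin, 125 mm along its slope (top edge x 53, z 117 mm). Pushed back with over about 1.2 N at plate height while its leg is folded, it tips
- leg (a joint): angle of the folding leg behind the plate (rad): 0 = flat against the plate's back, pointing to the stand's +y (left); it grows as the free end swings backward; the stop is at 1.72, just past square to the plate. Its friction hinge (0.035 N m) leaves it where it is let go; its foot ends about 1 mm above the worktop
- leg_edge (a point): push point on the leg's free upright bar, 96 mm from the hinge axis, 20 mm below the bar's upper end. The leg is an open steel frame 5 thick, 104 mm long from the axis. The bar is 16 wide, 98 long, parallel to the leaning plate; folded, it sticks out past the plate's left edge by 39 mm and above its top by 23 mm, and can be pushed backward from the front. It sinks about 40 mm as it swings out, as the hinge leans
- leg_hinge (a point): point on the leg's hinge axis at the same distance along it as leg_edge. The axis runs up the middle of the plate's back, 6 mm behind it, leaning back 25 degrees with it
- ledge (a point): middle of the ledge's upper face, where the tablet's lower edge rests. The ledge is square to the plate, at its foot, 21 mm deep between the plate and a front lip that stands 10 mm above the ledge, and 130 wide
- tablet: black tablet in a thick rubber case, 14 thick, 125 wide, 190 tall, about 0.75 kg, standing upright in the dock. Origin at the centre of its lower edge face; z up along its height, y along its width, x along its thickness from screen to back (the screen is the -x face)
- tablet_top (a point): centre of the tablet's upper edge face, 190 mm above its origin
- dock: fixed wooden charging dock, 85 deep, 150 wide, 46 high behind the slot and 34 in front, with a slot 17 mm wide along its y axis, whose floor is 12 mm above the worktop. Origin under its centre on the worktop
- steel_bowl: loose steel bowl, 153 diameter, 77 high; origin at the centre of its underside
- mug_1: loose white mug, about 80 diameter, 91 high, handle to its -y side; origin on its underside, 17 mm from the cup's axis towards the handle
Things that resemble listed ones, but are neither listed nor needed, are in the scene too. There is more than one size of the tablet; the job needs the larger.

How it is judged (in metres and radians):
On the way, in this order (a step that is already met when the one before it is completed fails the run):
1. the leg is out at its stop (within 0.08 rad) while the tablet still stands in its dock (value of joint leg above 1.64 rad and distance of tablet from where it was at the start of the episode below 0.02 m), for 0.2 s.
2. the tablet stands on the stand's ledge (distance between tablet and ledge below 0.02 m), for 0.2 s.
At the end, for the whole second after the job is handed in: Leg at its stop (within 0.08 rad); stand level and within 50 mm of its start; tablet at rest on it, released: middle of its lower edge within 20 mm of the ledge's middle, tall way up, screen to the front, leaning back with the plate (within 7 degrees), square to it within 0.12 rad (value of joint leg above 1.64 rad and angle between stand's own z axis and vertical below 0.06 rad and distance of stand from where it was at the start of the episode below 0.05 m and distance between tablet and ledge below 0.02 m and angle between tablet's own x axis and vertical between 1.88 and 2.14 rad and angle between tablet's own z axis and vertical below 0.6 rad and angle between the y axis of tablet and the y axis of stand, either way round below 0.12 rad and contact force between tablet and stand above 2 N and linear speed of each of tablet, stand below 0.02 m/s); the robot touches nothing.
It fails at once if the tablet is dropped or pressed hard on the stand (over 80 N) (contact force between tablet and stand above 80 N).
It fails at once if the stand is tipped over (more than 0.35 rad) (angle between stand's own z axis and vertical above 0.35 rad).
It fails at once if the bowl is pushed away (more than 40 mm) (distance of steel_bowl from where it was at the start of the episode above 0.04 m).
It fails at once if the mug is pushed away (more than 40 mm) (distance of mug_1 from where it was at the start of the episode above 0.04 m).
It also fails if it takes over 54 s, if anything falls off the work surface, if the arm or the gripper's body presses on something with over 40 N, if the wrist force passes 120 N, or if a joint passes its speed limit or range.

ROBOT

A 6-joint arm with a two-finger parallel gripper is mounted at the origin on a cart in front of the work surface, level with it; the furniture and walls round the work are solid. World frame = base frame: x ahead of the robot, y to its left, z up, the work surface at z = 0. Lengths are in mm, angles in degrees, forces in N, time in s.
With the tool pointing down it reaches from about 300 to 850 mm from the base axis. Payload 4.2 kg.
Tool frame: the origin (TCP) lies at the very end of the fingers, on their centre line; the grasp point (between the pads) lies 19 mm behind it; z points along the fingers, y is the line along which they close (so a half turn about z gives the same grasp; the last joint's range is limited). The gripper opens to 91 mm and grips with 3 to 60 N. Pads are 32 mm wide; open, the fingers measure 118 mm over their backs; the gripper's body (76 mm by 178 mm) begins 60 mm behind the grasp point.
Start: joints at [62.166, 18.312, 89.639, -0, 72.044, -1.146], TCP at [258.259, 513.756, 213.976] pointing down, gripper open.
Joint ranges: [-177.97, 177.97], [-48.28, 115.42], [12.27, 149.76], [-77.06, 257.06], [2.81, 150.46], [-146.56, 146.56]. Speed limits (degrees/s): [147.25, 147.25, 180, 180, 180, 180].

INTERFACE

Orientations are given as [roll, pitch, yaw] about the fixed x, y, z axes, in that order (R = Rz(yaw) Ry(pitch) Rx(roll)).
In Python, from workcell import env, eyes gives the robot as it stands.
- The arm moves only by the tool send_rows, never from a script. Its argument "targets" is text: rows parted by semicolons, each of 7 numbers parted by spaces: the shift along the tool's x, y, z in m, then the turn, a rotation vector about the tool's x, y, z in degrees, then the opening in per cent of the stroke, from 0 (shut) to 100 (fully open). A call has 1 to 12 rows; each row is the pose to reach, as a shift and turn from the pose commanded when the call began, along the tool's axes at that moment; what a row does not reach only later rows make up. A row lasts 1/12 s, in which the tool goes at most 41.7 mm and 7.16 degrees, less where a joint would pass 70% of its speed; a pose out of reach is approached as far as the arm can. A call with a gripper value outside its range is refused whole. The fingers move at their own pace and stop on an object; "grip_force" is the grip in N (left out, the last holds). Time passes only in rows, so rows that repeat a pose let the fingers close. It gives the time, the measured TCP pose, the force, the opening and the grip force at its end, in the units of the state.
- env.state(): the state, without advancing time (a new reading comes with each control period).
- eyes.grab_frame(name): name is "side" or "top"; returns a dict with "image" (480x640x3 uint8, blue, green, red), "fovy" (degrees; the focal length in pixels is half the picture's height over the tangent of half this angle, whatever the lens; pixels are square), "cx", "cy" (the principal point, pixels), "eye" and "attitude" of the camera in the world. Camera axes: x right, y up, looking along -z (the intrinsics and any distortion apply to the point x, -y, -z); pixel columns grow to the right and rows downward; lengths in mm; the calibration is good to about 2 mm. A picture is of the moment at which its call begins. There is no depth.
- env.job_done(): hands the job in; it is judged then, once.
The state is a dict: "time_s": time; "qpos": joint angles; "qvel": joint speeds; "effort": joint torques, N m; "ee_pos": TCP position; "ee_rot": TCP orientation; "force": force on the tool from outside, world axes, zero at the start; "torque": the same for the moment, N m; "gripper_width": finger opening in mm; "gripper_force": force on a finger pad.
Only numpy, scipy, OpenCV 4.12 (cv2) and the standard library are available. Lean on these libraries where they do the work, as an engineer would, in place of code of your own. Each camera call takes 0.05 s, during which the arm holds its last target. There are 200 camera calls.

## Working session

There is one attempt and no reset: what is moved stays moved. The work goes in short steps, Python scripts to look and compute and a tool call to move; the robot and the scene stay as the last step left them, time stands still between calls to the robot, and variables do not carry over. Pictures are saved under pics/ and viewed, at most 10 in all, crops included, and the job is handed in when it is done.

Besides the shell and the picture viewer there is one more tool, called after "Call:" by a JSON object that holds its "fn" and its "kwargs", one argument or row to a line. send_rows: Moves the arm, as the interface text tells. Its arguments: {"type":"object","properties":{"targets":{"type":"string"},"grip_force":{"type":"number"}},"required":["targets"]}

```bash
mkdir -p pics; ls; python3 - <<'E'
from workcell import env, eyes
import cv2
print(env.state())
for n in("side","top"):
    f=eyes.grab_frame(n); cv2.imwrite(f"pics/{n}0.png",f["image"]); f.pop("image"); print(n,f)
E
```

```text
pics
{'time_s': 0.0, 'qpos': array([ 6.21662640e+01,  1.83507640e+01,  8.97049564e+01,  5.12328491e-04,
        7.20427404e+01, -1.14635003e+00]), 'qvel': array([ 0.00772382, -0.02033805, -0.07440038, -0.05672401, -0.00326324,
        0.00997066]), 'effort': array([-1.22518661e-03, -4.12462234e+01, -2.31977892e+01,  7.24491267e-02,
        4.58446483e-02, -1.56133683e-04]), 'ee_pos': array([258.01778596, 513.31288368, 213.13888383]), 'ee_rot': array([-1.79901569e+02, -2.45683248e-03,  1.53312454e+02]), 'force': array([ 0.51327433, -1.03223328, -0.5469548 ]), 'torque': array([ 0.00168556,  0.00517567, -0.02227097]), 'gripper_force': 0.0, 'gripper_width': 90.82673851943463}
side {'fovy': 51.04091469240413, 'cx': 328.6732698026111, 'cy': 245.7729454409685, 'eye': array([-190.819758  , 1022.13479049, 1093.45194527]), 'attitude': array([  50.52461493,    0.70501366, -143.45011981])}
top {'fovy': 54.62646478797931, 'cx': 317.8735252552344, 'cy': 239.4317425935434, 'eye': array([ 250.52762742,   91.72917571, 1412.50390711]), 'attitude': array([ 10.0520038 ,  -0.30257237, -89.55889305])}
```

View pics/side0.png

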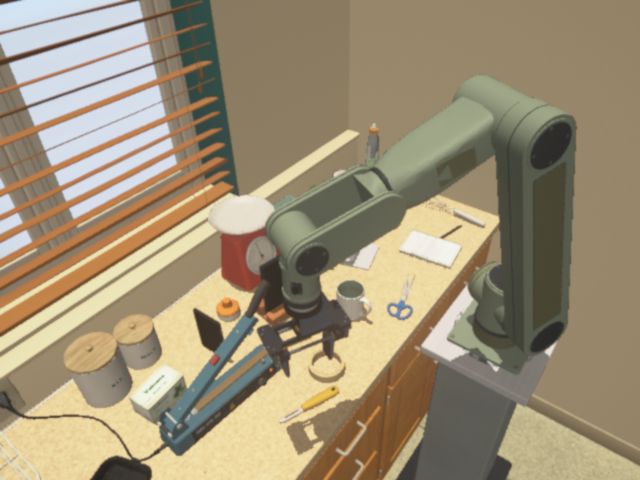

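View pics/top0.png

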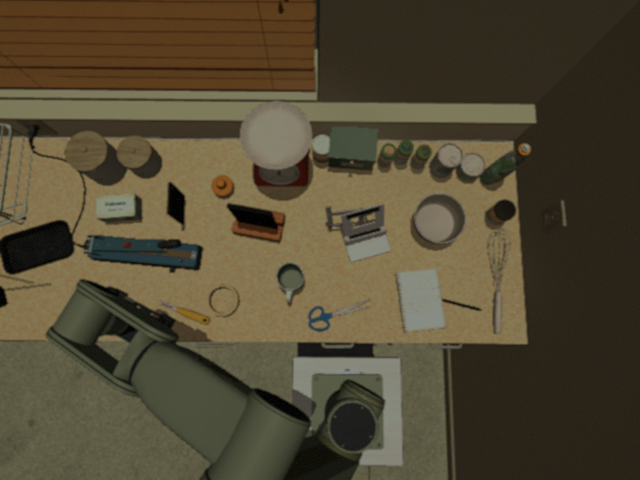

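The top view shows the stand at about (365,232) with its leg to the left, the tablet in the dock at about (257,220), the bowl at (439,220) and the mug at (290,278). The arm hides most of them in the side view.

```bash
cat > h.py <<'E'
from workcell import env, eyes
import cv2, numpy as np
from scipy.spatial.transform import Rotation as Ro
def cam(n):
    f=eyes.grab_frame(n); f['f']=240/np.tan(np.radians(f['fovy']/2)); f['R']=Ro.from_euler('xyz',f['attitude'],degrees=True).as_matrix(); return f
def proj(f,p):
    c=(np.atleast_2d(p)-f['eye'])@f['R']; return np.c_[f['cx']+f['f']*c[:,0]/-c[:,2], f['cy']+f['f']*c[:,1]/c[:,2]]
def back(f,u,v,z):
    d=f['R']@np.array([(u-f['cx'])/f['f'],-(v-f['cy'])/f['f'],-1]); return f['eye']+d*(z-f['eye'][2])/d[2]
def crop(f,x0,y0,x1,y1,k,name,g=1.0):
    im=cv2.resize(f['image'][y0:y1,x0:x1],None,fx=k,fy=k,interpolation=cv2.INTER_CUBIC)
    im=cv2.convertScaleAbs(im,alpha=g)
    for i in range(x0-x0%10+10,x1,10):
        cv2.line(im,((i-x0)*k,0),((i-x0)*k,5 if i%50 else 14),(0,0,255),1)
        if i%50==0: cv2.putText(im,str(i),((i-x0)*k,26),0,.4,(0,0,255))
    for j in range(y0-y0%10+10,y1,10):
        cv2.line(im,(0,(j-y0)*k),(5 if j%50 else 14,(j-y0)*k),(0,0,255),1)
        if j%10==0: cv2.putText(im,str(j),(16,(j-y0)*k+4),0,.35,(0,0,255))
    cv2.imwrite('pics/'+name,im)
E
python3 - <<'E'
from h import *
f=cam('top'); crop(f,215,185,415,300,4,'c1.png',1.6)
for n,u,v,z in [('tab',257,220,190),('stand',363,235,0),('bowl',439,220,77),('mug',290,278,91)]: print(n,back(f,u,v,z))
E
```

```text
tab [518.94306071 251.07646686 190.        ]
stand [516.09503233 -53.29907655   0.        ]
bowl [ 548.5006171  -269.70371911   77.        ]
mug [372.70457386 165.00019511  91.        ]
```

View pics/c1.png

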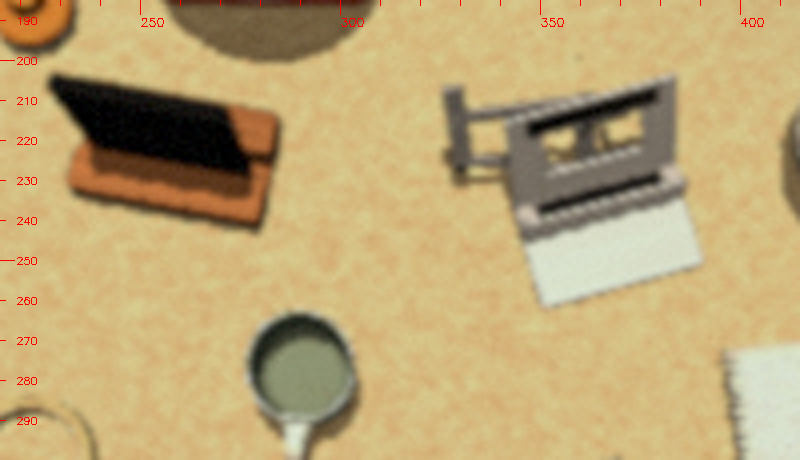

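The crop shows the base's front corners at (350.8,261.5) and (390.2,250.8) and the plate's top corners at (341.8,216.2) and (383.8,205). The tablet's top edge runs from (227.5,204) to about (273,211), and the leg bar's top is near (328,207). I'll fit both poses.

```bash
cat >> h.py <<'E'
from scipy.optimize import least_squares
def T(p,L):
    x,y,a=p; c,s=np.cos(a),np.sin(a); L=np.atleast_2d(np.asarray(L,float)); return np.c_[x+c*L[:,0]-s*L[:,1], y+s*L[:,0]+c*L[:,1], L[:,2]]
def fit(f,L,px,p0):
    r=least_squares(lambda p:(proj(f,T(p,L))-px).ravel(),p0,x_scale=[10,10,.1]); return r.x,(r.fun.reshape(-1,2)).round(1)
E
python3 - <<'E'
from h import *
f=cam('top'); q=lambda a:np.array([(215+x/4,185+y/4) for x,y in a])
s,r=fit(f,[(-75,65,1),(-75,-65,1),(53,65,117),(53,-65,117)],q([(543,306),(701,263),(507,125),(675,80)]),[516,-53,.2]); print('stand',s,np.degrees(s[2]),r.tolist())
t,r=fit(f,[(7,62.5,202),(-7,62.5,202),(-7,-62.5,34),(-7,62.5,34)],q([(50,76),(55,86),(248,178),(95,150)]),[519,250,-.2]); print('tab',t,np.degrees(t[2]),r.tolist())
print(proj(f,T(t,[(7,-62.5,202),(7,62.5,202),(-7,-62.5,202)])))
d,r=fit(f,[(-42.5,75,0),(-42.5,-75,0),(42.5,-75,46)],q([(72,190),(260,228),(278,115)]),[519,250,-.2]); print('dock',d,np.degrees(d[2]),r.tolist())
for n,z in(('bar hi',140),): print(n,back(f,215+455/4,185+88/4,z))
c,sn=np.cos(np.radians(25)),np.sin(np.radians(25))
# leg folded: slope dist u, offset behind plate
def leg(u,rho,th,off=6):
    e=np.array([sn,0,c]); n=np.array([c,0,-sn]); y=np.array([0,1,0]); return e*u+n*off+rho*(y*np.cos(th)+n*np.sin(th))
for u in(148,128,50): print(u,leg(u,96,0),T(s,leg(u,96,0)),proj(f,T(s,leg(u,96,0))))
for th in(.5,1,1.5,1.72): print(th,leg(128,96,th).round(),T(s,leg(128,96,th)).round())
print('ledge?',back(f,215+590/4,185+200/4,20))
E
```

```text
stand [ 5.18086482e+02 -5.55482629e+01  2.82386460e-01] 16.179552332819306 [[-0.3, 1.7], [0.8, 1.0], [-0.9, -1.0], [0.5, -1.6]]
tab [ 5.42926632e+02  2.66778312e+02 -1.93635442e-01] -11.09449361900445 [[1.2, -0.8], [-1.3, 1.6], [1.1, 0.1], [-1.0, -1.0]]
[[274.25108788 212.29688854]
 [228.67793117 203.15091656]
 [273.11637522 217.30843625]]
dock [ 5.46568361e+02  2.68061807e+02 -2.03532228e-01] -11.66153767949216 [[-0.4, 0.1], [-0.1, 0.7], [0.5, -0.8]]
bar hi [569.15971989  56.83168775 140.        ]
148 [ 67.98534946  96.         131.59784291] [[556.628904    55.59349089 131.59784291]] [[329.08747011 212.03326643]]
128 [ 59.53298423  96.         113.47168717] [[548.51130998  53.23825302 113.47168717]] [[329.71591829 216.27323459]]
50 [26.56875981 96.         42.77967978] [[516.85269332  44.0528253   42.77967978]] [[332.02537289 231.85449371]]
0.5 [101.  84.  94.] [[592.  54.  94.]]
1 [133.  52.  79.] [[631.  31.  79.]]
1.5 [146.   7.  73.] [[657.  -8.  73.]]
1.72 [146. -14.  73.] [[662. -29.  73.]]
ledge? [512.32154241 -49.71989192  20.        ]
```

Call:
{"fn": "send_rows", "kwargs": {
  "targets": "-0.429 -0.314 0.034 0 0 47 0;-0.429 -0.314 0.034 0 0 47 0;-0.429 -0.314 0.034 0 0 47 0;-0.429 -0.314 0.034 0 0 47 0;-0.429 -0.314 0.034 0 0 47 0;-0.429 -0.314 0.034 0 0 47 0;-0.429 -0.314 0.034 0 0 47 0;-0.429 -0.314 0.034 0 0 47 0;-0.429 -0.314 0.034 0 0 47 0;-0.429 -0.314 0.034 0 0 47 0;-0.429 -0.314 0.034 0 0 47 0;-0.429 -0.314 0.034 0 0 47 0"
}}

```text
time_s: 1.2
ee_pos: [486.1, 67.6, 182.0]
ee_rot: [180.0, -0.0, 106.3]
force: [0.4, 0.6, 0.6]
gripper_width: 14.2
gripper_force: 0.0
```

Call:
{"fn": "send_rows", "kwargs": {
  "targets": "0 0 0 0 0 0 0;0 0 0 0 0 0 0;0 0 0 0 0 0 0"
}}

```text
time_s: 1.45
ee_pos: [485.2, 69.8, 181.8]
ee_rot: [-180.0, -0.0, 106.3]
force: [0.4, -0.4, 0.1]
gripper_width: 0.9
gripper_force: 0.0
```

```bash
python3 - <<'E'
from h import *
f=cam('side'); crop(f,180,190,440,385,3,'s1.png',1.2)
s=env.state(); print(s['ee_pos'],s['ee_rot'],s['qpos'],s['gripper_width'])
print(proj(f,[s['ee_pos']]))
E
```

```text
[485.06448019  70.37784573 181.94795893] [-1.79972713e+02 -4.00271720e-02  1.06345712e+02] [ 6.88701772e+00  1.21095257e+01  1.03242199e+02  3.87177117e-02
  6.46817745e+01 -9.47527179e+00] 0.771026626809767
[[340.57501415 232.64129504]]
```

View pics/s1.png

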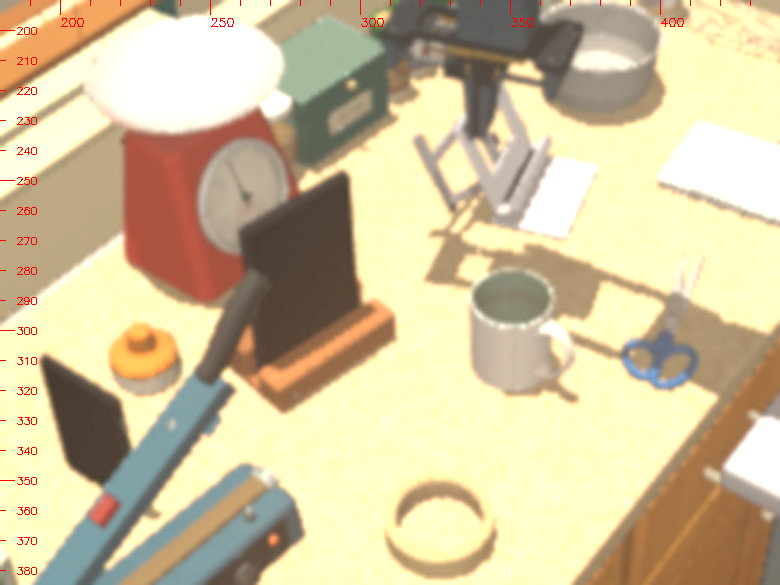

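The side view shows the leg is already slightly open. Its bar runs from (319.3,236) to (331.7,259), the plate's left edge from (333,232) to (347,262), and the base's front corners are at (368.7,269) and (379,246). The green box lies behind, near (275-308, 195-245). I'll refine using both views.

```bash
cat >> h.py <<'E'
c25,s25=np.cos(np.radians(25)),np.sin(np.radians(25))
def leg(u,rho,th,off=6):
    e=np.array([s25,0,c25]); n=np.array([c25,0,-s25]); y=np.array([0,1,0]); return e*u+n*off+rho*(y*np.cos(th)+n*np.sin(th))
E
python3 - <<'E'
from h import *
ft=cam('top');fs=cam('side')
qt=lambda a:np.array([(215+x/4,185+y/4) for x,y in a]); qs=lambda a:np.array([(180+x/3,190+y/3) for x,y in a])
Lt=[(-75,65,1),(-75,-65,1),(53,65,117),(53,-65,117)]; Pt=qt([(543,306),(701,263),(507,125),(675,80)])
Ls=[(-75,65,1),(-75,-65,1),(53,65,117)]; Ps=qs([(566,237),(597,168),(460,125)])
def res(p):
    s=p[:3]; th=p[3]
    a=(proj(ft,T(s,Lt))-Pt).ravel(); b=(proj(fs,T(s,Ls))-Ps).ravel()
    bt=(proj(ft,T(s,[leg(148,96,th),leg(50,96,th)]))-qt([(455,88),(460,180)])).ravel()
    bs=(proj(fs,T(s,[leg(148,96,th),leg(50,96,th)]))-qs([(418,138),(455,208)])).ravel()
    return np.r_[a,b,bt,bs]
r=least_squares(res,[518,-55,.28,.1],x_scale=[10,10,.1,.1]); s=r.x[:3]; print(r.x,np.degrees(s[2]),r.fun.reshape(-1,2).round(1).tolist())
Lb=[(7,62.5,202),(-7,62.5,202),(-7,-62.5,34),(-7,62.5,34),(7,-62.5,202)]; Pb=qt([(50,76),(55,86),(248,178),(95,150),(231,104)])
Lc=[(0,62.5,202),(0,-62.5,202),(-7,-62.5,34),(-7,62.5,34)]; Pc=qs([(242,230),(347,173),(360,305),(260,365)])
rt=least_squares(lambda p:np.r_[(proj(ft,T(p,Lb))-Pb).ravel(),(proj(fs,T(p,Lc))-Pc).ravel()],[543,266,-.2],x_scale=[10,10,.1]); print(rt.x,np.degrees(rt.x[2]),rt.fun.reshape(-1,2).round(1).tolist())
np.save('s.npy',s);np.save('t.npy',rt.x)
# box corners: near-bottom edge
print('box',back(fs,180+300/3,190+165/3,0),back(fs,180+388/3,190+110/3,0),back(ft,330,168,0),back(ft,378,168,0))
for th in np.linspace(r.x[3],1.74,9):
    n=np.array([np.cos(th),-np.sin(th),0]); p=leg(118,95,th)-n*17; print(round(th,2),T(s,p).round().tolist(),'yaw',round(np.degrees(s[2]+np.pi/2-th),1))
E
```

```text
[ 5.19350502e+02 -5.51361378e+01  2.84671704e-01  1.58829320e-01] 16.310487171599792 [[-0.4, 1.3], [0.7, 0.6], [-1.1, -1.3], [0.3, -2.1], [1.1, 1.1], [1.7, -0.1], [-1.2, 1.9], [-0.8, 0.6], [0.9, -2.5], [0.8, -0.8], [1.2, 0.4]]
[ 5.45524580e+02  2.71255583e+02 -1.86699710e-01] -10.69710539963647 [[-0.5, -1.7], [-2.9, 0.8], [-0.3, -0.9], [-2.4, -1.7], [-0.1, 0.2], [0.7, -0.4], [1.7, -2.0], [1.8, -1.7], [1.9, -0.6]]
box [748.95566288  57.73284738   0.        ] [731.32814859 -82.62111083   0.        ] [731.53308149  49.48458844   0.        ] [ 732.98066977 -102.96034613    0.        ]
0.16 [[542.0, 52.0, 98.0]] yaw 97.2
0.36 [[559.0, 55.0, 90.0]] yaw 85.9
0.55 [[577.0, 55.0, 83.0]] yaw 74.6
0.75 [[594.0, 51.0, 77.0]] yaw 63.2
0.95 [[611.0, 44.0, 72.0]] yaw 51.9
1.15 [[626.0, 33.0, 68.0]] yaw 40.6
1.34 [[639.0, 19.0, 65.0]] yaw 29.3
1.54 [[649.0, 3.0, 64.0]] yaw 17.9
1.74 [[656.0, -14.0, 65.0]] yaw 6.6
```

```bash
cat >> h.py <<'E'
def pose(x,y,z,yaw,roll=180,pitch=0): return np.array([x,y,z]),Ro.from_euler('xyz',[roll,pitch,yaw],degrees=True)
def now():
    s=env.state(); return s['ee_pos'],Ro.from_euler('xyz',s['ee_rot'],degrees=True)
def rel(p0,p1):
    d=p0[1].inv().apply(p1[0]-p0[0])/1000; w=(p0[1].inv()*p1[1]).as_rotvec(degrees=True); return ' '.join('%.4f'%v for v in d)+' '+' '.join('%.1f'%v for v in w)
E
python3 - <<'E'
from h import *
s=np.load('s.npy')
def push(th,gap=0):
    n=np.array([np.cos(th),-np.sin(th),0]); p=T(s,leg(118,96,th)-n*(16+gap))[0]; return pose(*p,np.degrees(s[2]+np.pi/2-th))
pre=push(.16,25); up=(pre[0]+[0,0,80],pre[1]); print('A',rel(now(),up),'|',rel(now(),pre))
print('pre',pre[0])
ths=np.linspace(.16,.95,12); print('B'); print('\n'.join(rel(pre,push(t)) for t in ths))
ths2=np.linspace(.95,1.74,13)[1:]; print('C'); print('\n'.join(rel(push(.95),push(t)) for t in ths2))
E
```

```text
A -0.0293 0.0261 0.0042 -0.0 -0.0 9.3 | -0.0294 0.0261 0.0842 -0.0 -0.0 9.3
pre [518.43682858  50.15050619  97.94485408]
B
-0.0000 0.0250 0.0000 0.0 0.0 0.0
0.0008 0.0313 0.0029 0.0 -0.0 4.1
0.0011 0.0377 0.0057 0.0 -0.0 8.2
0.0009 0.0441 0.0084 0.0 -0.0 12.3
0.0002 0.0504 0.0111 0.0 -0.0 16.5
-0.0010 0.0568 0.0137 0.0 -0.0 20.6
-0.0027 0.0630 0.0161 0.0 -0.0 24.7
-0.0048 0.0692 0.0185 -0.0 -0.0 28.8
-0.0075 0.0752 0.0207 0.0 -0.0 32.9
-0.0105 0.0811 0.0228 0.0 -0.0 37.0
-0.0141 0.0867 0.0248 0.0 -0.0 41.1
-0.0180 0.0921 0.0265 0.0 -0.0 45.3
C
0.0006 0.0062 0.0015 -0.0 -0.0 3.8
0.0008 0.0124 0.0028 0.0 -0.0 7.5
0.0006 0.0186 0.0040 0.0 -0.0 11.3
-0.0000 0.0249 0.0050 0.0 -0.0 15.1
-0.0010 0.0311 0.0059 -0.0 -0.0 18.9
-0.0024 0.0373 0.0065 0.0 -0.0 22.6
-0.0042 0.0435 0.0071 -0.0 -0.0 26.4
-0.0063 0.0495 0.0074 0.0 -0.0 30.2
-0.0088 0.0554 0.0076 -0.0 -0.0 33.9
-0.0116 0.0611 0.0075 -0.0 -0.0 37.7
-0.0148 0.0667 0.0074 0.0 -0.0 41.5
-0.0183 0.0720 0.0070 0.0 -0.0 45.3
```

Call:
{"fn": "send_rows", "kwargs": {
  "targets": "-0.029 0.026 0.004 0 0 9.3 0;-0.029 0.026 0.004 0 0 9.3 0;-0.029 0.026 0.03 0 0 9.3 0;-0.029 0.026 0.055 0 0 9.3 0;-0.029 0.026 0.084 0 0 9.3 0;-0.029 0.026 0.084 0 0 9.3 0;-0.029 0.026 0.084 0 0 9.3 0"
}}

```text
time_s: 2.18
ee_pos: [517.6, 50.1, 97.5]
ee_rot: [-179.8, -0.0, 97.1]
force: [-0.4, 0.1, 0.4]
gripper_width: 0.5
gripper_force: 0.0
```

Call:
{"fn": "send_rows", "kwargs": {
  "targets": "0 0.012 0 0 0 0 0;0 0.019 0 0 0 0 0;0 0.025 0 0 0 0 0;0.001 0.035 0.004 0 0 6 0;0.001 0.044 0.008 0 0 12 0;0 0.052 0.0115 0 0 17.5 0;-0.002 0.06 0.015 0 0 22.7 0;-0.005 0.068 0.018 0 0 28 0;-0.0075 0.075 0.021 0 0 33 0;-0.0105 0.081 0.023 0 0 37 0;-0.014 0.087 0.025 0 0 41 0;-0.018 0.092 0.0265 0 0 45.3 0"
}}

```text
time_s: 3.18
ee_pos: [613.3, 42.8, 72.6]
ee_rot: [179.9, -0.1, 51.5]
force: [-0.2, 0.2, -0.8]
gripper_width: 1.0
gripper_force: 0.1
```

```bash
python3 - <<'E'
from h import *
f=cam('side'); g=cam('top')
crop(f,290,190,400,290,4,'a.png',1.2); crop(g,300,190,410,290,4,'b.png',1.6)
a=cv2.imread('pics/a.png');b=cv2.imread('pics/b.png'); cv2.imwrite('pics/m1.png',cv2.resize(np.hstack([a,b]),(800,364)))
s=env.state(); print(s['ee_pos'],s['ee_rot'],s['force'])
E
```

```text
[613.64218708  42.35168035  72.41457401] [ 1.79907199e+02 -7.80052807e-02  5.17119196e+01] [-0.85980276  0.08343722  0.32271986]
```

View pics/m1.png

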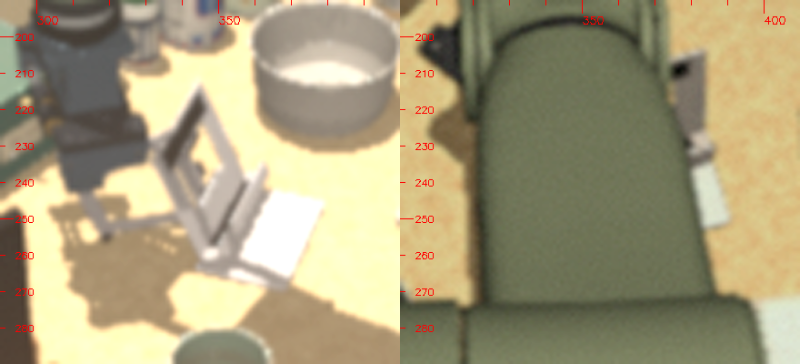

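The side view shows the leg swung about halfway, with its foot at about (320,255) and the finger on the bar. The stand is still in place, so I'll carry on to the stop.

Call:
{"fn": "send_rows", "kwargs": {
  "targets": "0.0006 0.006 0.0015 0 0 4 0;0.001 0.0125 0.003 0 0 7.5 0;0.0005 0.0185 0.004 0 0 11.5 0;0 0.025 0.005 0 0 15 0;-0.001 0.031 0.006 0 0 19 0;-0.0025 0.037 0.0065 0 0 22.5 0;-0.004 0.0435 0.007 0 0 26.5 0;-0.0065 0.0495 0.0075 0 0 30 0;-0.009 0.0555 0.0075 0 0 34 0;-0.0115 0.061 0.0075 0 0 37.5 0;-0.015 0.0665 0.0075 0 0 41.5 0;-0.0165 0.0695 0.0075 0 0 43 0"
}}

```text
time_s: 4.28
ee_pos: [656.8, -13.7, 64.9]
ee_rot: [-180.0, -0.0, 8.7]
force: [-0.7, 0.5, -0.7]
gripper_width: 0.1
gripper_force: 0.5
```

Call:
{"fn": "send_rows", "kwargs": {
  "targets": "0 0 0 0 0 0 0;0 0.001 0 0 0 1 0;0 0.002 0 0 0 2 0;0 0.003 0 0 0 2 0;0 0.003 0 0 0 2 0"
}}

```text
time_s: 4.7
ee_pos: [657.2, -16.3, 64.3]
ee_rot: [-180.0, -0.0, 6.8]
force: [0.1, 1.7, 1.6]
gripper_width: 0.2
gripper_force: 0.6
```

```bash
python3 - <<'E'
from h import *
s=env.state(); print(s['ee_pos'],s['ee_rot'],s['force'],s['torque'],s['qpos'])
E
```

```text
[657.22074169 -16.25228358  64.30657637] [-1.79986285e+02 -3.89373222e-02  6.75191678e+00] [0.06813507 1.71888303 1.64038746] [ 0.07031792  0.11947956 -0.01054364] [-2.42895595e+00  3.22467022e+01  8.95018423e+01  2.32368784e-02
  5.82152074e+01  8.08068893e+01]
```

Call:
{"fn": "send_rows", "kwargs": {
  "targets": "0 0.001 0 0 0 0 0;0 0.002 0 0 0 0 0;0 0.002 0 0 0 0 0"
}}

```text
time_s: 4.95
ee_pos: [657.3, -18.6, 64.1]
ee_rot: [-180.0, -0.0, 6.7]
force: [0.8, 1.1, 0.9]
gripper_width: 0.4
gripper_force: 0.5
```

Call:
{"fn": "send_rows", "kwargs": {
  "targets": "0 0.001 0 0 0 0 0;0 0.002 0 0 0 0 0;0 0.002 0 0 0 0 0"
}}

```text
time_s: 5.2
ee_pos: [657.5, -20.7, 64.0]
ee_rot: [180.0, -0.0, 6.7]
force: [-0.2, 0.9, 0.1]
gripper_width: 0.6
gripper_force: 0.5
```

```bash
python3 - <<'E'
from h import *
s=env.state(); print(s['ee_pos'],s['force'],s['torque'])
E
```

```text
[657.52638501 -20.74670601  64.00311705] [-0.24206496  0.9381366   0.10762457] [0.11327737 0.10582838 0.03458939]
```

Call:
{"fn": "send_rows", "kwargs": {
  "targets": "0 -0.03 0 0 0 0 0;0 -0.06 0 0 0 0 0;0 -0.06 -0.03 0 0 0 0;0 -0.06 -0.07 0 0 0 0;0 -0.08 -0.11 0 0 0 0;0 -0.12 -0.15 0 0 0 0;0 -0.16 -0.19 0 0 0 0;0 -0.2 -0.23 0 0 0 0;0 -0.23 -0.25 0 0 0 0;-0.02 -0.26 -0.25 0 0 0 100;-0.06 -0.26 -0.25 0 0 0 100;-0.06 -0.26 -0.25 0 0 0 100"
}}

```text
time_s: 6.2
ee_pos: [564.3, 233.2, 316.0]
ee_rot: [-179.9, -0.0, 6.9]
force: [0.2, 0.1, 0.2]
gripper_width: 17.4
gripper_force: 0.0
```

```bash
python3 - <<'E'
from h import *
f=cam('side'); g=cam('top')
crop(f,300,190,400,290,4,'a.png',1.2); crop(g,315,180,415,280,4,'b.png',1.6)
a=cv2.imread('pics/a.png');b=cv2.imread('pics/b.png'); cv2.imwrite('pics/m2.png',np.hstack([a,b]))
s=env.state(); print(s['ee_pos'],s['ee_rot'],s['force'],s['qpos'])
E
```

```text
[565.70593701 231.40833812 315.4921727 ] [ 1.79990757e+02 -8.29649030e-02  6.86261571e+00] [ 0.6171852  -0.37458194  0.26898771] [ 2.11856589e+01  1.93015027e+01  7.37941441e+01 -2.95253573e-02
  8.68262541e+01  1.04324664e+02]
```

View pics/m2.png

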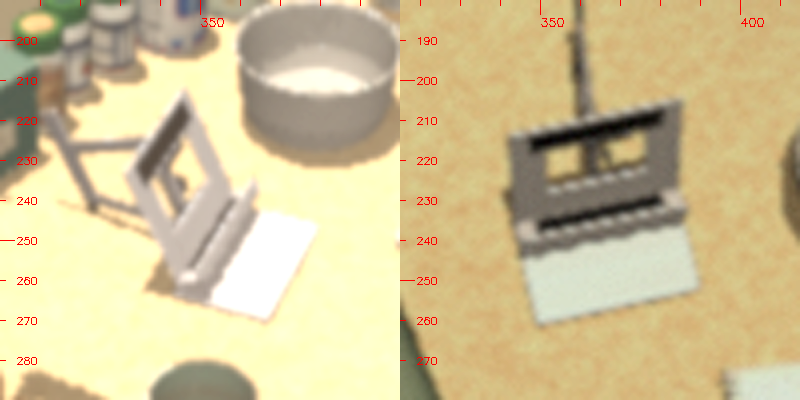

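Both views show the leg straight out behind the plate, at its stop. The stand has turned only about 2° and moved a few mm: base front corners in the top view at (450,261.5) and (489.8,252.5), counted in the crop's frame. Next I'll refit the stand, look at the tablet, and triangulate the scale's pan as a clearance check.

```bash
cat >> h.py <<'E'
def tri(obs):
    A=[];b=[]
    for f,u,v in obs:
        d=f['R']@np.array([(u-f['cx'])/f['f'],-(v-f['cy'])/f['f'],-1]); d/=np.linalg.norm(d); M=np.eye(3)-np.outer(d,d); A.append(M); b.append(M@f['eye'])
    return np.linalg.lstsq(np.vstack(A),np.hstack(b),rcond=None)[0]
E
python3 - <<'E'
from h import *
ft=cam('top');fs=cam('side')
qt=lambda a:np.array([(315+x/4,180+y/4) for x,y in a]); qs=lambda a:np.array([(300+x/4,190+y/4) for x,y in a])
Lt=[(-75,65,1),(-75,-65,1),(53,65,117),(53,-65,117)]; Pt=qt([(540,326),(699,290),(510,135),(681,100)]); Pt[:]=[(315+x/4-0,y) for (x,_),(_2,y) in zip([(140,0),(299,0),(110,0),(281,0)],Pt)]
Ls=[(-75,65,1),(-75,-65,1),(53,65,117),(53,-65,117)]; Ps=qs([(268,320),(317,226),(128,172),(184,92)])
r=least_squares(lambda s:np.r_[(proj(ft,T(s,Lt))-Pt).ravel(),(proj(fs,T(s,Ls))-Ps).ravel()],[518,-55,.25],x_scale=[10,10,.1])
print(r.x,np.degrees(r.x[2]),r.fun.reshape(-1,2).round(1).tolist()); np.save('s2.npy',r.x)
for i in range(4): print('tri',i,tri([(ft,*Pt[i]),(fs,*Ps[i])]).round(1), T(r.x,Lt[i]).round(1))
print('leg bar top',tri([(ft,315+175/4,180),(fs,312,217)]), T(r.x,leg(148,96,1.72)))
print('pan',tri([(ft,277,135),(fs,242,215)]))
crop(fs,215,225,335,335,5,'s3.png',2.0)
E
```

```text
[ 5.19983527e+02 -5.51284541e+01  2.36743713e-01] 13.564415599826262 [[-1.0, 0.4], [0.3, -0.1], [-1.3, -0.3], [-0.1, -1.5], [1.3, 0.4], [1.8, 0.1], [-0.7, -0.1], [0.4, -2.4]]
tri 0 [435.4 -11.8  -1.1] [[431.8  -9.5   1. ]]
tri 1 [ 464.6 -133.5    1.5] [[ 462.3 -135.9    1. ]]
tri 2 [556.3  16.7 114. ] [[556.3  20.5 117. ]]
tri 3 [ 586.7 -106.8  106.3] [[ 586.8 -105.9  117. ]]
leg bar top [666.3885548  -29.39127277 100.67911665] [[673.05852416 -32.87627049  91.47724701]]
pan [753.69648664 201.47163356 209.66437362]
```

View pics/s3.png

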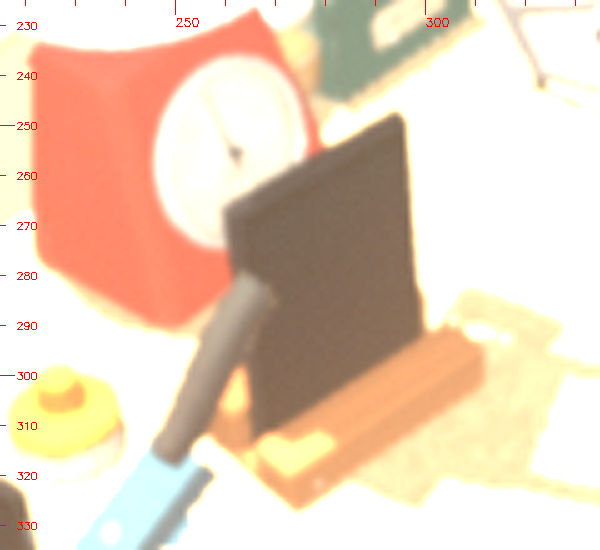

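The tablet stands clear in the dock. Its front face corners are at (261,267.6), (295,249), (299.2,292) and (266.6,312). The dock's lower block is on the robot's side, so the screen faces the front. I'll refit the tablet and plan the grasp.

```bash
python3 - <<'E'
from h import *
ft=cam('top');fs=cam('side')
qt=lambda a:np.array([(215+x/4,185+y/4) for x,y in a])
Lb=[(7,62.5,202),(-7,-62.5,34),(-7,62.5,34),(7,-62.5,202)]; Pb=qt([(50,76),(248,178),(95,150),(231,104)])
Lc=[(-7,62.5,202),(-7,-62.5,202),(-7,-62.5,34),(-7,62.5,34)]; Pc=np.array([(261,267.6),(295.2,249),(299.2,292),(266.6,312)])
rt=least_squares(lambda p:np.r_[(proj(ft,T(p,Lb))-Pb).ravel(),(proj(fs,T(p,Lc))-Pc).ravel()],[543,266,-.2],x_scale=[10,10,.1]); t=rt.x; print(t,np.degrees(t[2]),rt.fun.reshape(-1,2).round(1).tolist()); np.save('t.npy',t)
for i,j in((1,2),(2,3),(3,1)): print(tri([(ft,*Pb[i]),(fs,*Pc[j])]).round(),T(t,Lb[i]).round())
p0=now(); yaw=np.degrees(t[2])+90
a=pose(t[0],t[1],290,yaw); g=pose(t[0],t[1],172,yaw)
print(rel(p0,a)); print(env.state()['gripper_width'],env.state()['qpos'],yaw)
E
```

```text
[ 5.46057813e+02  2.73708359e+02 -1.75849402e-01] -10.075428570201884 [[-1.5, -1.6], [-1.1, -1.3], [-3.3, -1.7], [-1.0, -0.3], [1.4, 0.5], [2.9, -1.9], [1.8, -1.7], [1.4, -0.3]]
[530. 213.  24.] [[528. 213.  34.]]
[553. 332.  24.] [[550. 336.  34.]]
[545. 209. 185.] [[542. 211. 202.]]
-0.0170 -0.0465 0.0230 0.0 0.1 -73.3
41.267022284309945 [ 2.09362814e+01  1.95856250e+01  7.37155747e+01 -4.03024490e-02
  8.67730034e+01  1.04315368e+02] 79.92457142979812
```

Call:
{"fn": "send_rows", "kwargs": {
  "targets": "-0.0175 -0.043 0.023 0 0 -72.5 100;-0.0175 -0.043 0.023 0 0 -72.5 100;-0.0175 -0.043 0.023 0 0 -72.5 100;-0.0175 -0.043 0.023 0 0 -72.5 100;-0.0175 -0.043 0.023 0 0 -72.5 100;-0.0175 -0.043 0.023 0 0 -72.5 100;-0.0175 -0.043 0.023 0 0 -72.5 100;-0.0175 -0.043 0.023 0 0 -72.5 100;-0.0175 -0.043 0.023 0 0 -72.5 100;-0.0175 -0.043 0.023 0 0 -72.5 100;-0.0175 -0.043 0.023 0 0 -72.5 100;-0.0175 -0.043 0.023 0 0 -72.5 100"
}}

```text
time_s: 7.5
ee_pos: [545.9, 270.5, 290.1]
ee_rot: [-180.0, 0.1, 79.0]
force: [-0.2, 0.3, -0.7]
gripper_width: 91.1
gripper_force: 0.0
```

```bash
python3 - <<'E'
from h import *
s=env.state(); print(s['ee_pos'],s['ee_rot'],s['gripper_width'])
f=cam('side'); print(proj(f,[s['ee_pos']])); crop(f,215,200,345,330,4,'s4.png',1.6)
print(rel(now(),pose(546,270,166,79.3)))
E
```

```text
[545.94244707 270.47075488 290.1352003 ] [-1.79951031e+02  5.23494674e-02  7.89900959e+01] 91.086119240764
[[277.37760474 229.9546474 ]]
-0.0005 0.0004 0.1243 -0.0 0.0 -0.3
```

View pics/s4.png

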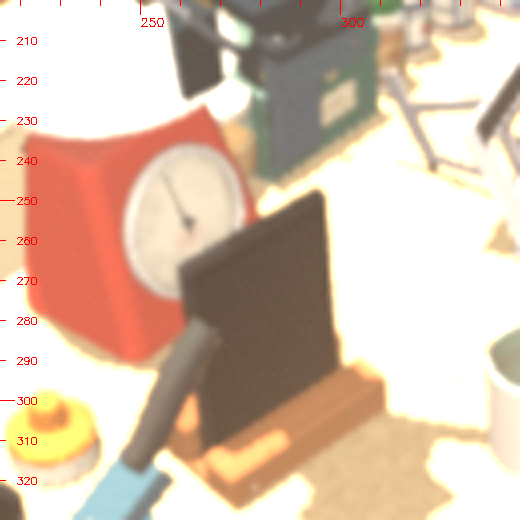

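The fingers straddle the tablet in line with its thickness, with their midpoint at about (277,230), as expected. I'll descend and grip.

Call:
{"fn": "send_rows", "kwargs": {
  "targets": "0 0 0.03 0 0 0 100;0 0 0.06 0 0 0 100;0 0 0.085 0 0 0 100;0 0 0.105 0 0 0 100;0 0 0.118 0 0 0 100;0 0 0.124 0 0 0 100;0 0 0.124 0 0 0 100"
}}

```text
time_s: 8.13
ee_pos: [544.6, 270.7, 165.4]
ee_rot: [-179.8, 0.1, 79.1]
force: [-0.1, 0.5, -0.7]
gripper_width: 91.3
gripper_force: 0.0
```

Call:
{"fn": "send_rows", "kwargs": {
  "targets": "0 0 0 0 0 0 25;0 0 0 0 0 0 25;0 0 0 0 0 0 25;0 0 0 0 0 0 25;0 0 0 0 0 0 20;0 0 0 0 0 0 15;0 0 0 0 0 0 10;0 0 0 0 0 0 0;0 0 0 0 0 0 0;0 0 0 0 0 0 0;0 0 0 0 0 0 0",
  "grip_force": 15
}}

```text
time_s: 9.05
ee_pos: [545.1, 271.4, 167.0]
ee_rot: [-180.0, -0.0, 79.2]
force: [-0.5, 0.2, 0.2]
gripper_width: 20.6
gripper_force: 0.0
```

Call:
{"fn": "send_rows", "kwargs": {
  "targets": "0 0 0 0 0 0 0;0 0 0 0 0 0 0;0 0 0 0 0 0 0;0 0 0 0 0 0 0;0 0 0 0 0 0 0",
  "grip_force": 15
}}

```text
time_s: 9.47
ee_pos: [545.6, 271.3, 167.0]
ee_rot: [179.9, -0.0, 79.2]
force: [1.8, -0.4, -1.9]
gripper_width: 14.1
gripper_force: 15.0
```

Call:
{"fn": "send_rows", "kwargs": {
  "targets": "0 0 0 0 0 0 0;0 0 0 0 0 0 0;0 0 0 0 0 0 0;0 0 0 0 0 0 0",
  "grip_force": 45
}}

```text
time_s: 9.8
ee_pos: [545.6, 271.3, 167.0]
ee_rot: [179.9, -0.0, 79.2]
force: [3.5, -0.1, -3.3]
gripper_width: 14.0
gripper_force: 44.9
```

```bash
python3 - <<'E'
from h import *
s=env.state(); print(s['ee_pos'],s['force'],s['torque'],s['gripper_width'],s['gripper_force'])
E
```

```text
[545.62699106 271.29758023 167.04660305] [ 3.52066327 -0.12364519 -3.34327437] [-0.27687191 -1.11897141  0.29166958] 13.952260020344674 44.92628753185272
```

Call:
{"fn": "send_rows", "kwargs": {
  "targets": "0 0 -0.005 0 0 0 0;0 0 -0.012 0 0 0 0;0 0 -0.022 0 0 0 0;0 0 -0.034 0 0 0 0;0 0 -0.05 0 0 0 0;0 0 -0.068 0 0 0 0;0 0 -0.088 0 0 0 0;0 0 -0.11 0 0 0 0;0 0 -0.13 0 0 0 0;0 0 -0.145 0 0 0 0;0 0 -0.15 0 0 0 0;0 0 -0.15 0 0 0 0"
}}

```text
time_s: 10.8
ee_pos: [544.0, 271.5, 317.0]
ee_rot: [-179.9, 0.0, 79.2]
force: [0.1, -0.7, -8.2]
gripper_width: 13.8
gripper_force: 45.0
```

```bash
python3 - <<'E'
from h import *
s=env.state(); print(s['ee_pos'],s['ee_rot'],s['force'],s['torque'],s['gripper_width'],s['gripper_force'])
p=now()
st=np.load('s2.npy')
R=Ro.from_euler('ZYZX',[np.degrees(st[2]),25,90,180],degrees=True)
d=37  # tablet top beyond TCP mm -> tablet origin = tcp + z_tool*(190-d) 
e=np.array([s25,0,c25]); n=np.array([c25,0,-s25])
def tcp(h,front,dy=0): # tablet lower edge h above the foot along slope, centre 'front' mm in front of plate
    L=e*(h+190-d)-n*front+np.array([0,dy,0]); return T(st,L)[0],R
for h,fr in((120,10),(60,10),(20,10)): print(h,tcp(h,fr)[0].round(1),rel(p,tcp(h,fr)))
E
```

```text
[544.03473454 271.52856653 317.04098023] [-1.79861236e+02  2.20952213e-03  7.92056687e+01] [ 0.08765359 -0.70232242 -8.15904774] [-0.07216087 -0.00152389  0.00277619] 13.786283702098544 44.98658537864685Traceback (most recent call last):
  File "<stdin>", line 5, in <module>
  File "scipy/spatial/transform/_rotation.pyx", line 1413, in scipy.spatial.transform._rotation.Rotation.from_euler
ValueError: Expected axis specification to be a non-empty string of upto 3 characters, got ZYZX
```

```bash
cat >> h.py <<'E'
e=np.array([s25,0,c25]); n=np.array([c25,0,-s25]); d=37
def tcp(st,h,front,dy=0):
    R=Ro.from_euler('ZY',[np.degrees(st[2]),25],degrees=True)*Ro.from_euler('zx',[0,180],degrees=True)
    R=Ro.from_euler('ZYZ',[np.degrees(st[2]),25,90],degrees=True)*Ro.from_euler('x',180,degrees=True)
    return T(st,e*(h+190-d)-n*front+np.array([0,dy,0]))[0],R
E
python3 - <<'E'
from h import *
p=now(); st=np.load('s2.npy'); print(env.state()['force'],env.state()['torque'])
mid=pose(560,130,330,90)
print('mid',rel(p,mid))
for h,fr in((130,12),(60,12),(20,12)): print(h,tcp(st,h,fr)[0].round(1),rel(p,tcp(st,h,fr)), '|from mid',rel(mid,tcp(st,h,fr)))
E
```

```text
[ 0.08765359 -0.70232242 -8.15904774] [-0.07216087 -0.00152389  0.00277619]
mid -0.1360 0.0422 -0.0131 -0.1 -0.0 -10.8
130 [625.7 -29.6 261.6] -0.2805 0.1367 0.0552 24.5 -5.3 -24.0 |from mid -0.1596 0.0657 0.0684 24.9 -3.0 -13.3
60 [596.9 -36.6 198.1] -0.2927 0.1099 0.1187 24.5 -5.3 -24.0 |from mid -0.1666 0.0369 0.1319 24.9 -3.0 -13.3
20 [580.5 -40.5 161.9] -0.2997 0.0946 0.1550 24.5 -5.3 -24.0 |from mid -0.1705 0.0205 0.1681 24.9 -3.0 -13.3
```

Call:
{"fn": "send_rows", "kwargs": {
  "targets": "-0.011 0.006 0 1 -0.2 -1 0;-0.033 0.017 0 3 -0.6 -2.9 0;-0.061 0.032 0.002 5.4 -1.2 -5.3 0;-0.091 0.048 0.005 8.1 -1.8 -7.9 0;-0.125 0.065 0.01 11 -2.4 -10.8 0;-0.158 0.082 0.015 14 -3 -13.7 0;-0.191 0.1 0.02 17 -3.7 -16.6 0;-0.222 0.116 0.025 19.6 -4.2 -19.2 0;-0.247 0.129 0.03 21.8 -4.7 -21.4 0;-0.263 0.137 0.034 23.3 -5 -22.8 0;-0.273 0.142 0.036 24.1 -5.2 -23.6 0;-0.277 0.1445 0.037 24.5 -5.3 -24 0"
}}

```text
time_s: 11.8
ee_pos: [635.8, -29.5, 276.1]
ee_rot: [-154.9, -0.1, 103.5]
force: [-0.6, 0.8, -8.0]
gripper_width: 13.6
gripper_force: 45.0
```

Call:
{"fn": "send_rows", "kwargs": {
  "targets": "0 0 0 0 0 0 0;0 0 0 0 0 0 0;0 0 0 0 0 0 0"
}}

```text
time_s: 12.05
ee_pos: [635.0, -26.5, 280.2]
ee_rot: [-155.2, -0.1, 103.7]
force: [-0.5, 0.5, -7.5]
gripper_width: 13.4
gripper_force: 45.0
```

```bash
python3 - <<'E'
from h import *
f=cam('side'); g=cam('top')
crop(f,290,150,390,280,4,'a.png',1.6); crop(g,315,150,415,280,4,'b.png',2.2)
a=cv2.imread('pics/a.png');b=cv2.imread('pics/b.png'); cv2.imwrite('pics/m3.png',np.hstack([a,b]))
s=env.state(); print(s['ee_pos'],s['force'],s['gripper_width'],s['qpos'])
st=np.load('s2.npy')
for h in(150,60,20): print(h,tcp(st,h,12)[0].round(1),rel(now(),tcp(st,h,12)))
# expected tablet corners at now
P,R=now(); o=P+R.apply([0,0,190-37.]); Rt=R*Ro.from_euler('x',180,degrees=True)*Ro.from_euler('z',-90,degrees=True)
c=np.array([[-7,62.5,0],[-7,-62.5,0],[-7,62.5,190],[-7,-62.5,190]]); C=o+Rt.apply(c); print(C.round()); print(proj(f,C).round(1),proj(g,C).round(1))
E
```

```text
[634.99688501 -26.65828235 280.72289137] [ 0.75304255  0.53868928 -7.64858896] 13.545730656500591 [ -0.36827741  36.85502585  53.58442858  -6.35943403 113.5764143
 -15.34550356]
150 [633.9 -27.6 279.7] -0.0007 -0.0007 0.0015 0.2 0.0 0.1
60 [596.9 -36.6 198.1] -0.0006 -0.0011 0.0915 0.2 0.0 0.1
20 [580.5 -40.5 161.9] -0.0006 -0.0012 0.1315 0.2 0.0 0.1
[[ 552.   17.  145.]
 [ 581. -104.  145.]
 [ 629.   36.  317.]
 [ 659.  -85.  317.]]
[[333.  225.9]
 [347.5 204.6]
 [307.6 173.1]
 [324.4 153.7]] [[342.8 212.8]
 [386.  202.9]
 [339.2 165.9]
 [388.3 154.9]]
```

View pics/m3.png

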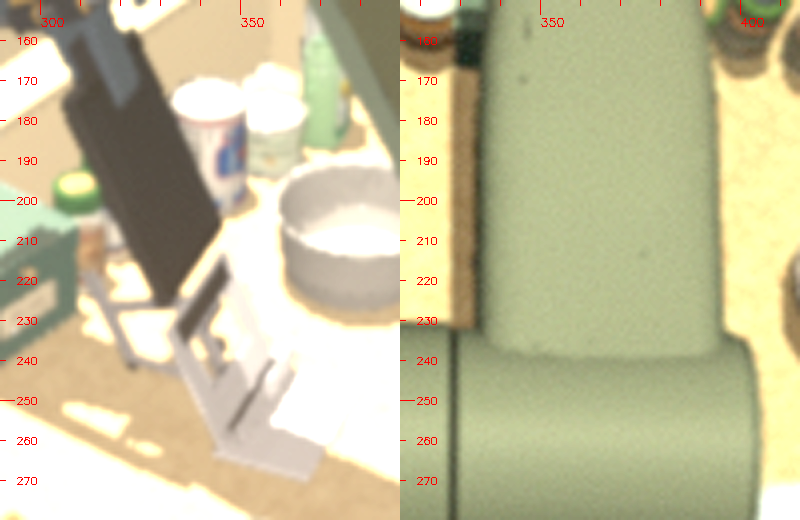

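In the side view the tablet's lower corners are at (333.8,226.3) and (345.3,203.8), within about 2 px of prediction, and it sits above the plate as intended. I'll go down the slope with a few mm of gap, then feel back for the plate.

Call:
{"fn": "send_rows", "kwargs": {
  "targets": "-0.0005 -0.004 0.01 0.2 0 0 0;-0.0005 -0.004 0.025 0.2 0 0 0;-0.0005 -0.004 0.04 0.2 0 0 0;-0.0005 -0.004 0.055 0.2 0 0 0;-0.0005 -0.004 0.07 0.2 0 0 0;-0.0005 -0.004 0.085 0.2 0 0 0;-0.0005 -0.004 0.097 0.2 0 0 0;-0.0005 -0.004 0.105 0.2 0 0 0;-0.0005 -0.004 0.108 0.2 0 0 0;-0.0005 -0.004 0.108 0.2 0 0 0;-0.0005 -0.004 0.108 0.2 0 0 0"
}}

```text
time_s: 13.07
ee_pos: [588.2, -39.6, 184.5]
ee_rot: [-155.0, 0.0, 103.6]
force: [1.1, -0.1, -8.6]
gripper_width: 14.2
gripper_force: 45.0
```

```bash
cat > st.py <<'E'
from h import *
s=env.state(); P,R=now(); st=np.load('s2.npy')
o=P+R.apply([0,0,190-37.]); v=o-[st[0],st[1],0]; c,sn=np.cos(st[2]),np.sin(st[2]); L=np.array([c*v[0]+sn*v[1],-sn*v[0]+c*v[1],v[2]])
F=s['force']; Fs=np.array([c*F[0]+sn*F[1],-sn*F[0]+c*F[1],F[2]+7.6])
print('t',round(s['time_s'],2),'h',(L@e).round(1),'front',(-L@n).round(1),'dy',L[1].round(1),'F e',(Fs@e).round(1),'n',(Fs@n).round(1),'y',Fs[1].round(1),'w',s['gripper_width'],'rot',s['ee_rot'].round(1))
E
python3 st.py
```

```text
t 13.07 h 43.8 front 14.5 dy -1.0 F e -0.5 n 1.4 y -0.3 w 14.237195164695526 rot [-155.     0.   103.6]
```

Free so far. Now I'll move back towards the plate in small steps.

Call:
{"fn": "send_rows", "kwargs": {
  "targets": "0 0.001 0 0 0 0 0;0 0.002 0 0 0 0 0;0 0.003 0 0 0 0 0;0 0.004 0 0 0 0 0;0 0.004 0 0 0 0 0"
}}

```text
time_s: 13.48
ee_pos: [591.3, -39.0, 182.0]
ee_rot: [-154.9, 0.0, 103.6]
force: [0.0, 0.2, -8.5]
gripper_width: 13.9
gripper_force: 45.0
```

Call:
{"fn": "send_rows", "kwargs": {
  "targets": "0 0.001 0 0 0 0 0;0 0.002 0 0 0 0 0;0 0.002 0 0 0 0 0"
}}

```text
time_s: 13.73
ee_pos: [592.4, -38.7, 181.4]
ee_rot: [-154.8, 0.0, 103.6]
force: [-0.7, -0.1, -5.1]
gripper_width: 14.0
gripper_force: 45.0
```

```bash
python3 st.py
```

```text
t 13.73 h 42.7 front 9.9 dy -1.1 F e 1.9 n -1.7 y 0.1 w 13.971753158727248 rot [-154.8    0.   103.6]
```

Contact with the plate shows at front ≈ 10 mm. I'll back off 2.5 mm and feel my way down to the ledge.

Call:
{"fn": "send_rows", "kwargs": {
  "targets": "0 -0.0025 0 0 0 0 0;0 -0.0025 0 0 0 0 0;0 -0.0025 0.003 0 0 0 0;0 -0.0025 0.006 0 0 0 0;0 -0.0025 0.009 0 0 0 0;0 -0.0025 0.012 0 0 0 0;0 -0.0025 0.012 0 0 0 0"
}}

```text
time_s: 14.32
ee_pos: [585.2, -40.3, 170.6]
ee_rot: [-154.8, -0.0, 103.6]
force: [-0.2, 0.9, -7.9]
gripper_width: 13.8
gripper_force: 45.0
```

```bash
python3 st.py
```

```text
t 14.32 h 29.9 front 11.9 dy -0.9 F e -0.3 n 0.2 y 0.9 w 13.756850231561419 rot [-154.8   -0.   103.6]
```

Call:
{"fn": "send_rows", "kwargs": {
  "targets": "0 0 0.002 0 0 0 0;0 0 0.004 0 0 0 0;0 0 0.005 0 0 0 0;0 0 0.005 0 0 0 0"
}}

```text
time_s: 14.65
ee_pos: [583.5, -40.8, 166.6]
ee_rot: [-154.9, -0.0, 103.6]
force: [-0.9, 0.5, -8.1]
gripper_width: 13.9
gripper_force: 45.0
```

```bash
python3 st.py
```

```text
t 14.65 h 25.6 front 11.7 dy -1.0 F e -0.8 n -0.4 y 0.7 w 13.879499012108322 rot [-154.9   -0.   103.6]
```

Call:
{"fn": "send_rows", "kwargs": {
  "targets": "0 0 0.002 0 0 0 0;0 0 0.004 0 0 0 0;0 0 0.004 0 0 0 0"
}}

```text
time_s: 14.9
ee_pos: [582.7, -41.2, 164.4]
ee_rot: [-155.1, 0.0, 103.6]
force: [3.2, -0.6, -2.5]
gripper_width: 13.7
gripper_force: 45.0
```

Call:
{"fn": "send_rows", "kwargs": {
  "targets": "0 0 0.0015 0 0 0 0;0 0 0.003 0 0 0 0;0 0 0.003 0 0 0 0"
}}

```text
time_s: 15.15
ee_pos: [582.5, -41.7, 164.3]
ee_rot: [-155.3, 0.1, 103.6]
force: [5.9, -1.2, 11.6]
gripper_width: 13.6
gripper_force: 45.0
```

```bash
python3 st.py
```

```text
t 15.15 h 22.9 front 10.8 dy -1.9 F e 19.7 n -3.2 y -2.6 w 13.61328943434683 rot [-1.553e+02  1.000e-01  1.036e+02]
```

```bash
python3 - <<'E'
from h import *
ft=cam('top');fs=cam('side'); st=np.load('s2.npy')
p=tri([(ft,386,231.5),(fs,363.5,234.7)]); print(p)
v=p-[st[0],st[1],0]; c,s=np.cos(st[2]),np.sin(st[2]); L=np.array([c*v[0]+s*v[1],-s*v[0]+c*v[1],v[2]]); print(L, 'u',L@e,'front',-L@n)
for ul in(8,11,16,21):
  q=T(st,[e*(ul+10)-n*22+[0,-65,0],e*(ul+10)-n*22+[0,65,0]]); print(ul,proj(ft,q).round(1).tolist(),proj(fs,q).round(1).tolist())
im=np.hstack([cv2.resize(f['image'][y0:y0+100,x0:x0+80],None,fx=5,fy=5,interpolation=cv2.INTER_CUBIC) for f,x0,y0 in((fs,310,190),(ft,335,180))]); cv2.imwrite('pics/m4.png',cv2.convertScaleAbs(im,alpha=1.5))
E
python3 st.py
```

```text
[ 521.99204419 -118.52554015   36.09759355]
[-12.91655932 -62.09981604  36.09759355] u 27.25675627802222 front 26.961880536742175
8 [[386.1, 231.3], [344.6, 240.9]] [[364.0, 236.7], [350.2, 259.9]]
11 [[386.2, 230.8], [344.6, 240.3]] [[363.6, 235.9], [349.9, 259.1]]
16 [[386.2, 229.8], [344.5, 239.4]] [[363.1, 234.8], [349.3, 257.9]]
21 [[386.3, 228.8], [344.4, 238.4]] [[362.5, 233.6], [348.7, 256.7]]
t 15.25 h 22.9 front 10.8 dy -1.9 F e 19.0 n -3.0 y -1.6 w 14.045179347658827 rot [-1.553e+02  1.000e-01  1.036e+02]
```

The ledge estimate is u≈17 (lip top ≈27), and contact came at ≈21–23. To be sure the tablet is inside the lip, I'll lift it slightly and feel forward for the lip.

Call:
{"fn": "send_rows", "kwargs": {
  "targets": "0 0 -0.002 0 0 0 0;0 0 -0.004 0 0 0 0;0 0 -0.004 0 0 0 0;0 -0.002 -0.004 0 0 0 0;0 -0.004 -0.004 0 0 0 0;0 -0.004 -0.004 0 0 0 0"
}}

```text
time_s: 15.75
ee_pos: [579.6, -41.8, 165.6]
ee_rot: [-155.1, 0.0, 103.6]
force: [4.7, 1.0, -2.6]
gripper_width: 13.4
gripper_force: 45.0
```

```bash
python3 st.py
```

```text
t 15.75 h 22.9 front 14.5 dy -1.0 F e 6.6 n 2.3 y -0.2 w 13.377682562228472 rot [-155.1    0.   103.6]
```

Call:
{"fn": "send_rows", "kwargs": {
  "targets": "0 -0.001 0 0 0 0 0;0 -0.002 0 0 0 0 0;0 -0.002 0 0 0 0 0"
}}

```text
time_s: 16.0
ee_pos: [577.8, -42.1, 166.5]
ee_rot: [-155.0, -0.0, 103.6]
force: [4.5, 0.8, -3.7]
gripper_width: 13.9
gripper_force: 45.0
```

```bash
python3 st.py
```

```text
t 16.0 h 23.0 front 16.6 dy -1.0 F e 5.5 n 2.5 y -0.3 w 13.898299134349813 rot [-155.    -0.   103.6]
```

Call:
{"fn": "send_rows", "kwargs": {
  "targets": "0 0 -0.0015 0 0 0 0;0 0 -0.0025 0 0 0 0;0 0 -0.0025 0 0 0 0"
}}

```text
time_s: 16.25
ee_pos: [577.8, -42.0, 167.9]
ee_rot: [-154.8, -0.0, 103.6]
force: [1.2, 0.2, -10.2]
gripper_width: 13.8
gripper_force: 45.0
```

```bash
python3 st.py
```

```text
t 16.25 h 24.2 front 17.8 dy -0.8 F e -1.8 n 2.2 y -0.1 w 13.827852822470305 rot [-154.8   -0.   103.6]
```

Call:
{"fn": "send_rows", "kwargs": {
  "targets": "0 -0.001 0 0 0 0 0;0 -0.002 0 0 0 0 0;0 -0.002 0 0 0 0 0"
}}

```text
time_s: 16.5
ee_pos: [576.6, -42.4, 169.3]
ee_rot: [-155.0, -0.0, 103.6]
force: [3.1, 1.7, -11.4]
gripper_width: 14.1
gripper_force: 45.0
```

```bash
python3 st.py
```

```text
t 16.5 h 24.9 front 19.0 dy -0.9 F e -2.0 n 4.7 y 1.0 w 14.122625302561236 rot [-155.    -0.   103.6]
```

The forward push met the lip (n = +4.7 N) about 7 mm after plate contact, so the tablet is inside the lip. Now I'll go back to the plate and lower it.

Call:
{"fn": "send_rows", "kwargs": {
  "targets": "0 0.003 0 0 0 0 0;0 0.0055 0 0 0 0 0;0 0.007 0 0 0 0 0;0 0.008 0 0 0 0 0;0 0.008 0 0 0 0 0"
}}

```text
time_s: 16.92
ee_pos: [583.3, -40.9, 166.4]
ee_rot: [-154.8, -0.0, 103.6]
force: [0.2, 0.9, -8.1]
gripper_width: 13.6
gripper_force: 45.0
```

```bash
python3 st.py
```

```text
t 16.92 h 25.2 front 11.9 dy -1.0 F e -0.3 n 0.6 y 0.8 w 13.579138629745353 rot [-154.8   -0.   103.6]
```

Call:
{"fn": "send_rows", "kwargs": {
  "targets": "0 0 0.0008 0 0 0 0;0 0 0.0015 0 0 0 0;0 0 0.0015 0 0 0 0"
}}

```text
time_s: 17.17
ee_pos: [582.6, -41.0, 165.0]
ee_rot: [-154.9, -0.0, 103.6]
force: [0.3, 0.4, -7.7]
gripper_width: 13.5
gripper_force: 45.0
```

```bash
python3 st.py
```

```text
t 17.17 h 23.7 front 11.9 dy -1.0 F e 0.0 n 0.4 y 0.3 w 13.532277532934113 rot [-154.9   -0.   103.6]
```

Call:
{"fn": "send_rows", "kwargs": {
  "targets": "0 0.0007 0 0 0 0 0;0 0.0015 0 0 0 0 0;0 0.0015 0.0008 0 0 0 0;0 0.0015 0.0013 0 0 0 0;0 0.0015 0.0013 0 0 0 0"
}}

```text
time_s: 17.58
ee_pos: [583.0, -40.9, 163.6]
ee_rot: [-154.8, 0.0, 103.6]
force: [-1.9, 0.0, -5.2]
gripper_width: 13.8
gripper_force: 45.0
```

```bash
python3 st.py
```

```text
t 17.58 h 22.5 front 11.1 dy -1.0 F e 1.4 n -2.7 y 0.5 w 13.807394226632198 rot [-154.8    0.   103.6]
```

Call:
{"fn": "send_rows", "kwargs": {
  "targets": "0 0 0 0 0 0 0;0 0 0 0 0 0 0;0 0 0 0 0 0 0;0 0 0 0 0 0 18;0 0 0 0 0 0 20;0 0 0 0 0 0 25;0 0 0 0 0 0 35;0 0 0 0 0 0 45;0 0 0 0 0 0 45;0 0 0 0 0 0 45",
  "grip_force": 8
}}

```text
time_s: 18.42
ee_pos: [583.8, -40.8, 163.4]
ee_rot: [-154.9, 0.0, 103.6]
force: [0.3, -0.0, -0.1]
gripper_width: 41.3
gripper_force: 0.0
```

```bash
python3 st.py
```

```text
t 18.42 h 22.7 front 10.0 dy -1.1 F e 6.9 n -2.9 y -0.1 w 41.340832078088475 rot [-154.9    0.   103.6]
```

Call:
{"fn": "send_rows", "kwargs": {
  "targets": "0 0 -0.006 0 0 0 45;0 0 -0.015 0 0 0 45;0 0 -0.03 0 0 0 45;0 0 -0.05 0 0 0 45;0 0 -0.075 0 0 0 45;0 0 -0.1 0 0 0 45;0 0 -0.125 0 0 0 45;0 0 -0.14 0 0 0 45;0.03 0 -0.14 0 0 0 45;0.07 0 -0.14 0 0 0 45;0.11 0 -0.14 0 0 0 45;0.15 0 -0.14 0 0 0 45"
}}

```text
time_s: 19.42
ee_pos: [605.9, 120.3, 290.9]
ee_rot: [-155.0, 0.0, 103.5]
force: [0.4, 0.5, 0.4]
gripper_width: 41.1
gripper_force: 0.0
```

Call:
{"fn": "send_rows", "kwargs": {
  "targets": "0.03 0 0 0 0 0 45;0.06 0 0 0 0 0 45;0.09 0 0 0 0 0 45;0.12 0 0 0 0 0 45;0.12 0 0 0 0 0 45;0.12 0 0 0 0 0 45"
}}

```text
time_s: 19.92
ee_pos: [577.7, 237.1, 290.6]
ee_rot: [-155.0, 0.0, 103.8]
force: [0.0, -1.0, -0.3]
gripper_width: 40.9
gripper_force: 0.0
```

```bash
python3 - <<'E'
from h import *
f=cam('side'); g=cam('top')
crop(f,300,170,400,280,4,'a.png',1.4); crop(g,315,160,415,270,4,'b.png',1.8)
a=cv2.imread('pics/a.png');b=cv2.imread('pics/b.png'); cv2.imwrite('pics/m5.png',np.hstack([a,b]))
s=env.state(); print(s['ee_pos'],s['force'],s['gripper_width'],s['time_s'])
st=np.load('s2.npy'); o=e*21-n*10.5
c=np.array([o+[0,y,0]-7*n+e*z for y in(62.5,-62.5) for z in(0,190)]); C=T(st,c); print(proj(f,C).round(1).tolist(),proj(g,C).round(1).tolist())
E
```

```text
[578.24411561 235.05296041 290.46946073] [ 0.30224335 -0.70788588  0.16225273] 41.20581722780881 20.0167
[[349.0, 258.8], [325.3, 209.9], [362.2, 236.5], [340.5, 189.1]] [[345.0, 238.9], [342.0, 199.1], [384.9, 229.8], [386.9, 189.0]]
```

View pics/m5.png

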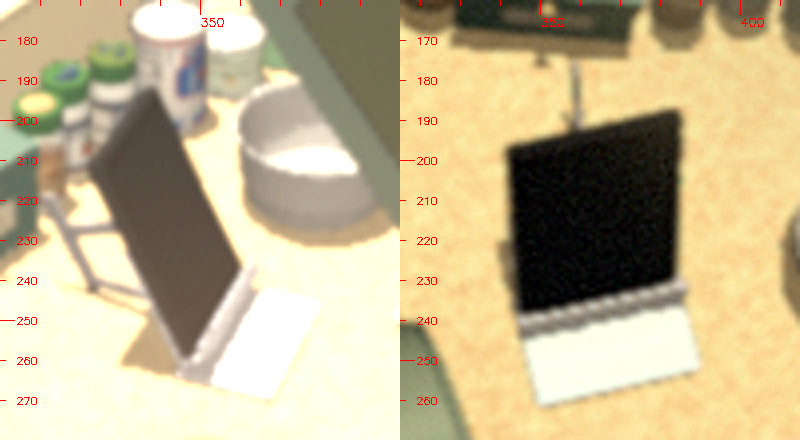

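The tablet sits inside the lip, centred to within about 3 mm and leaning on the plate. Its lower corners are at about (345,238) and (384,230) in the top view. The leg is still straight out, and the gripper is clear.

```bash
python3 -c "
from workcell import env
print(env.state()['qvel'].round(2)); print(env.job_done())"
```

```text
[-1.16 -0.08  0.42  0.19 -0.27  0.15]
the job is handed in; nothing more can be done
None
```

I swung the leg out until it met its stop and set the tablet upright on the ledge, leaning on the plate, about 3 mm off centre and released; I handed the job in at about 20 s. The hand-in returned no verdict. The stand turned about 3° as the leg reached its stop, and I took the screen side from the dock's low front edge because the tablet's face shows no marks.

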